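# Rack a duct collar behind the gravity catch

## Robot

A 7-joint arm with a two-finger parallel gripper is mounted at the origin on the work surface. World frame = base frame: x ahead of the robot, y to its left, z up, the work surface at z = 0. Lengths are in m, angles in rad, forces in N, time in s.
With the tool pointing down it reaches from about 0.4 to 0.875 m from the base axis. Payload 19.3 kg.
Tool frame: the origin (TCP) lies at the very end of the fingers, on their centre line; the grasp point (between the pads) lies 19 mm behind it (bot.grasp_offset is the distance from the TCP to the grasp point, in m); z points along the fingers, x is the direction in which the jaws open and shut, and the axes are right-handed (so a half turn about z gives the same grasp; the last joint's range is limited). The gripper opens to 85 mm and grips with 20 to 120 N. Pads are 22 mm wide; open, the fingers measure 114 mm over their backs; the gripper's body (76 mm by 85 mm) begins 54 mm behind the grasp point. The pads swing forward as they close: fully open they stand 13 mm farther back than shut.
Start: joints at [1.263, 0.521, -0.036, 1.599, 0.021, 1.021, -0.113], TCP at [0.147, -0.607, 0.231] pointing down, gripper open.
Joint ranges: [-2.91, 2.91], [-0.3, 2.13], [-1.5, 1.42], [0.17, 2.43], [-1.26, 4.41], [0.16, 1.93], [-2.52, 2.52]. Speed limits (rad/s): [1.89, 1.89, 2.39, 2.39, 3.01, 3.01, 3.01].

## Interface

Orientations are given as [roll, pitch, yaw] about the fixed x, y, z axes, in that order (R = Rz(yaw) Ry(pitch) Rx(roll)).
In Python, from workcell import status, grab_frame, calibration, job, regions_of, mark_of, bot gives the robot as it stands.
- The arm moves only by the tool carry_out, never from a script. Its argument "deltas" is one flat list of numbers, 5 for each row, row after row: the opening, from -1 (shut) to 1 (fully open), then the shift along the tool's x, y, z in cm, then the turn about the tool's z in degrees. A call has 1 to 20 rows; each row shifts and turns the commanded pose from where the row before left it, along the tool's axes as they then stand; what a row does not reach is not made up. A row lasts 1/12 s, in which the tool goes at most 41.7 mm and 7.16 degrees, less where a joint would pass 70% of its speed; a pose out of reach is approached as far as the arm can. A call with a gripper value outside its range is refused whole. The fingers move at their own pace and stop on an object; "newtons" is the grip in N (left out, the last holds). Time passes only in rows, so rows that do not move let the fingers close. It gives the time, the measured TCP pose, the force and the opening at its end, in the units of the state.
- status.observe(): the state, without advancing time (a new reading comes with each control period).
- grab_frame(name): name is "scene" or "top"; returns the picture (480x640x3 uint8, red, green, blue); there is no depth.
- calibration(name): a dict with "fov_y" (degrees; the focal length in pixels is half the picture's height over the tangent of half this angle, whatever the lens; pixels are square), "cx", "cy" (the principal point, pixels), "D" ([k1, k2, p1, p2, k3] as OpenCV has them; the pictures are not rectified), "R" (3x3) and "t" (3): a world point X has camera coordinates R X + t. Camera axes: x right, y down, z forward; pixel columns grow to the right and rows downward; lengths in m; the calibration is good to about 2 mm. A picture is of the moment at which its call begins. calibration takes no time and is no camera call.
- job.job_done(): hands the job in, once; it reports no verdict.
Trained networks look in the newest picture that a camera, given by its name, has taken for a name from the list of things; names that differ only in an ending like _2 or _b are one class to them, and where a whole thing is asked for, a point or a joint stands for the part that bears it (a point fixed in the world has none). Each returns a list of dicts, best first, with "p" (0 to 1); they miss things now and then, are a little off and sometimes report something else, mostly with a low value. They report only what shows in the picture. A call takes as long as a camera call. They do not tell look-alikes from the thing itself.
- regions_of(camera, target): "region" (480x640 bool, what is visible of it) and "xy" ([column, row] in pixels, amid what is visible of it).
- mark_of(camera, target): "xy" ([column, row] in pixels: a listed point, or the origin of a listed thing).
The state is a dict: "clock": time; "qpos": joint angles; "qd": joint speeds; "joint_efforts": joint torques, N m; "position": TCP position; "tool_rot": TCP orientation; "force": force on the tool from outside, world axes, zero at the start; "moment": the same for the moment, N m; "grip_width": finger opening in m.
Only numpy, scipy, OpenCV 4.12 (cv2) and the standard library are available. Lean on these libraries where they do the work, as an engineer would, in place of code of your own. Each camera call takes 0.05 s, during which the arm holds its last target.

## Task

Put the duct collar that has the oblong flange and the rectangular stub away in the plywood rack bay: set it flat in the open mouth of the bay in front of the catch, then slide it in along the deck so that its own front edge lifts the hinged catch, on until the catch has dropped fully down behind it. Leave it lying flat in the bay with the catch down, and let go.

Things in the scene. Friction and masses are not known exactly. Their poses are not given: they have to be found in the camera images.
- flange_mid (a point): Middle, 40 mm above the underside, of the loose sheet-metal duct collar (0.25-0.45 kg): oblong flange 110 (x) x 140 (y) x 15 mm thick, with an open rectangular tube 45 (x) x 70 (y) mm standing on it, up to 80 mm. Grip the tube across its 45 mm, here or up to 20 mm higher. Flat on the bench, z up. Near it, clear of its flange: a round-flanged round collar (80 mm high), a round cap, a carton (85).
- rack: Fixed plywood bay. Origin: on the bench under the seat's middle; x runs in from the open mouth (-x) to two stops at +62 mm (open for |y| < 46 mm). Deck 9 mm thick, x -245 to 80; rails 24 mm high, 156 mm apart, flared ahead of x = -100. The collar lies with its x along the bay's (either way): first with its middle near x = -180, clear of the catch, then seated within 7 mm of 0 (point 49 mm above bench).
- catch (a joint): Steel gravity catch, rad: 0 = hanging at rest, grows as its nose lifts. Swings freely, under 2 N. Pin across the bay at rack x = 35, 35 mm above the bench; the 16 mm wide arm runs towards the mouth at rack y 48 to 64 mm (left edge; the rest is clear), up to 40 mm high. The flange meets its ramp with the collar's middle at x about -145, lifts it 0.1 to 0.2 and passes under; it then drops to 0.
- catch_heel (a point): Underside of the catch's upright heel, mid-width: rack x = -66, y = 56 mm, 12 mm above the bench at rest. From it a ramp rises 25 degrees towards the mouth, to x = -115 mm and 36 mm high. The heel's seat-side face, at x = -62 mm, drops behind the flange's rear edge.
There are look-alikes about, which are no part of the job. Leave any pink or red look-alike of the part that bears flange_mid alone.

How it is judged:
By the outcome, as a careful person would: the job done as asked, in the order asked, and still so for the second after the job is handed in, with the robot touching nothing.
It also fails if it takes over 45 s, if anything falls off the work surface, if the arm or the gripper's body presses on something with over 40 N, if the wrist force passes 120 N, or if a joint passes its speed limit or range.

## Working session

There is one attempt and no reset: what is moved stays moved. The work goes in short steps, Python scripts to look and compute and a tool call to move; the robot and the scene stay as the last step left them, time stands still between calls to the robot, and variables do not carry over. Pictures are saved under pics/ and viewed, and the job is handed in when it is done.

Besides the shell and the picture viewer there is one more tool, called after "Emit:" by a JSON object that holds its "method" and its "body", one argument or row to a line. carry_out: Moves the arm, as the interface text tells. Its arguments: {"type":"object","properties":{"deltas":{"type":"array","items":{"type":"number"}},"newtons":{"type":"number"}},"required":["deltas"]}

```bash
mkdir -p pics; cat > h.py <<'E'
import numpy as np, cv2
from workcell import status, grab_frame, calibration, job, regions_of, mark_of, bot
def K(c):
    f=240/np.tan(np.radians(c['fov_y'])/2); return np.array([[f,0,c['cx']],[0,f,c['cy']],[0,0,1.]])
def ray(cam,px):
    c=calibration(cam); R=np.array(c['R']);t=np.array(c['t'])
    u=cv2.undistortPoints(np.array([[px]],float),K(c),np.array(c['D'],float))[0,0]
    return -R.T@t, R.T@np.array([u[0],u[1],1.])
def atz(cam,px,z):
    o,d=ray(cam,px); return o+d*(z-o[2])/d[2]
def proj(cam,P):
    c=calibration(cam); r,_=cv2.Rodrigues(np.array(c['R']))
    return cv2.projectPoints(np.array(P,float).reshape(-1,1,3),r,np.array(c['t'],float),K(c),np.array(c['D'],float))[0].reshape(-1,2)
def save(img,n): cv2.imwrite('pics/'+n,img[:,:,::-1])
E
python3 - <<'E'
from h import *
s=status.observe(); print(s)
for c in('scene','top'):
    save(grab_frame(c),c+'0.png'); k=calibration(c); print(c,k['fov_y'],k['D'],-np.array(k['R']).T@np.array(k['t']))
    for t in('flange_mid','rack','catch','catch_heel'):
        try:
            print(t,[(np.round(m['xy'],1),round(m['p'],2)) for m in mark_of(c,t)])
        except Exception as e: print(t,e)
E
```

```text
{'clock': 0.0, 'qpos': array([ 1.26281871,  0.52203678, -0.03630825,  1.60000602,  0.02115754,
        1.0210875 , -0.11278293]), 'qd': array([ 5.34426353e-04, -6.17661170e-04,  2.52169533e-04,  8.11243114e-05,
       -1.47023378e-04, -4.85200097e-05, -6.96725386e-04]), 'joint_efforts': array([ 5.17666231e-04, -9.27125359e+01,  1.98021702e+00, -3.69932806e+01,
        1.79105625e-02,  8.14692961e-03,  3.30518742e-05]), 'position': array([ 0.14709952, -0.6070944 ,  0.23071245]), 'tool_rot': array([ 3.14153710e+00,  1.15314053e-03, -1.33305049e+00]), 'force': array([-0.17407598, -0.73536065, -0.50417345]), 'moment': array([-0.02036893, -0.05887949,  0.03060132]), 'grip_width': 0.08544277940013535}
scene 53.51985318216774 [0.01675935 0.         0.         0.         0.        ] [ 1.41278791 -0.36964473  0.77582048]
flange_mid [(array([283.8, 295.5]), 0.92), (array([155.4, 243.4]), 0.88), (array([211. , 205.8]), 0.76), (array([464.8, 320.3]), 0.65), (array([181.2, 307.2]), 0.55)]
rack [(array([471. , 259.8]), 0.93)]
catch it knows: catch_heel, flange_mid, rack
catch_heel [(array([473.3, 234.6]), 0.7)]
top 43.11560075315118 [-0.06490797  0.          0.          0.          0.        ] [ 0.23900238 -0.07959721  1.47076177]
flange_mid [(array([496.2, 316.8]), 0.98), (array([228.5, 136.1]), 0.91), (array([429.1, 378.6]), 0.79), (array([372. , 203.1]), 0.74), (array([469.8, 213.8]), 0.62)]
rack [(array([172.5, 224.9]), 0.88)]
catch it knows: catch_heel, flange_mid, rack
catch_heel [(array([150.3, 252. ]), 0.59)]
```

View pics/scene0.png

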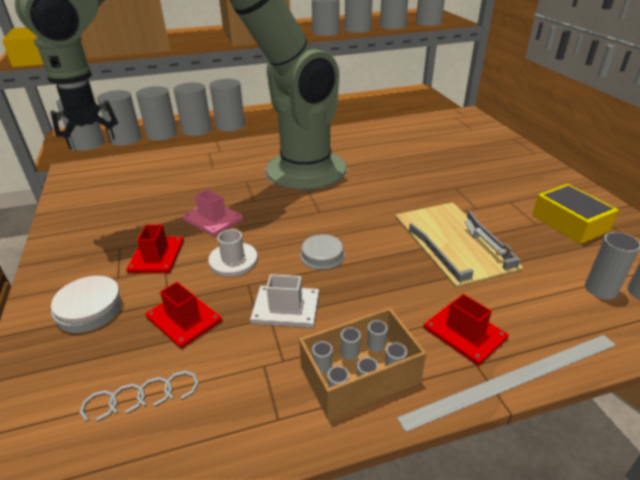

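View pics/top0.png

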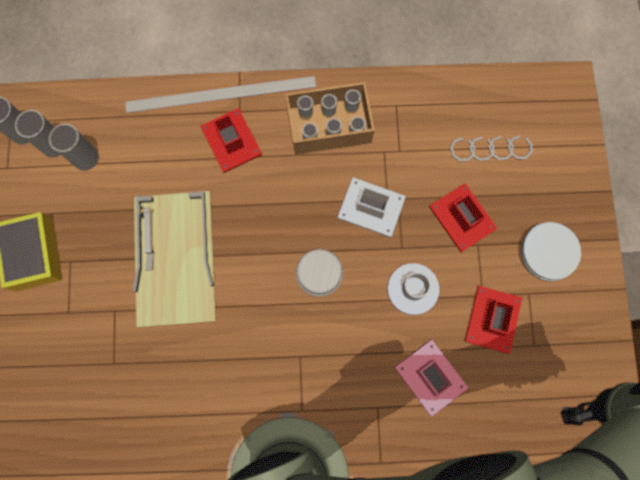

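The scene view shows the robot's base, a plywood rack (~(460,242)) and several collars. In the top view the rack's mouth points toward the robot (bottom, row ~325), the stops are at the top (row ~197) and the catch is on the left (~(149,240)).

Candidates for flange_mid, by top pixel:
- white/grey oblong flange with rectangular stub at (372,203)
- red at (230,138)
- red at (466,214)
- red at (496,317)
- pink at (432,377)
- round collar at (414,288)
- cap at (320,272)

By the description I choose the grey one at (372,203).

```bash
python3 - <<'E'
from h import *
top=grab_frame('top'); sc=grab_frame('scene')
a=cv2.resize(top[165:250,320:425],None,fx=4,fy=4,interpolation=cv2.INTER_CUBIC)
b=cv2.resize(sc[260:335,240:330],None,fx=4,fy=4,interpolation=cv2.INTER_CUBIC)
o=np.zeros((max(a.shape[0],b.shape[0]),a.shape[1]+b.shape[1],3),np.uint8); o[:a.shape[0],:a.shape[1]]=a; o[:b.shape[0],a.shape[1]:]=b
save(o,'crop1.png')
save(cv2.resize(top[180:335,120:230],None,fx=3.8,fy=3.8,interpolation=cv2.INTER_CUBIC),'rack1.png')
for n,px in dict(flT=(372,203.1)).items(): print(n,atz('top',px,.04))
print('scene',atz('scene',(283.8,295.5),.04))
print('rack',atz('top',(172.5,224.9),0),atz('scene',(471,259.8),0))
print('heel',atz('top',(150.3,252),.012),atz('scene',(473.3,234.6),.012))
# region -> flange outline
regions_of('top','flange_mid')
for r in regions_of('top','flange_mid'):
    if abs(r['xy'][0]-372)<15 and abs(r['xy'][1]-203)<15:
        m=r['region'].astype(np.uint8); c=max(cv2.findContours(m,0,1)[0],key=cv2.contourArea)
        box=cv2.boxPoints(cv2.minAreaRect(c)); print('p',r['p'],box); W=np.array([atz('top',p,.015)[:2] for p in box]); print(W, W.mean(0))
        for i in range(4):
            d=W[(i+1)%4]-W[i]; print(np.linalg.norm(d),np.degrees(np.arctan2(d[1],d[0])))
E
```

```text
flT [ 0.63691148 -0.22424652  0.04      ]
scene [ 0.63451    -0.22851525  0.04      ]
rack [0.61260949 0.27277978 0.        ] [0.60998841 0.26896037 0.        ]
heel [0.54330599 0.32428084 0.012     ] [0.52890711 0.32277661 0.012     ]
p 0.59 [[336.87372 217.72455]
 [352.13055 176.6485 ]
 [405.0323  196.2977 ]
 [389.77545 237.37375]]
[[ 0.60998165 -0.13770244]
 [ 0.71464852 -0.18103065]
 [ 0.65811593 -0.31030407]
 [ 0.55490247 -0.26528447]] [ 0.63441214 -0.2235804 ]
0.11328056699759313 -22.487747031421375
0.14109412034377575 -113.62025308190385
0.11260454119724163 156.43415394729783
0.1389636329763373 66.64937585725048
```

View pics/crop1.png

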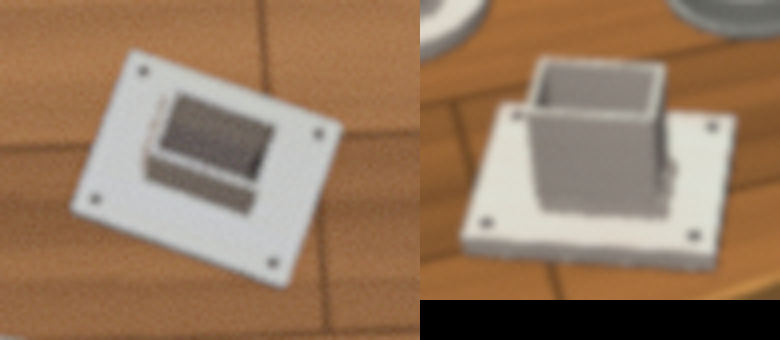

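View pics/rack1.png

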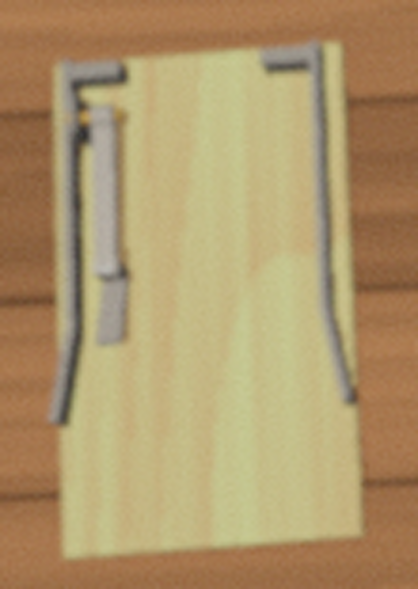

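Crops: the grey part has an oblong flange, four holes and a rectangular stub at (372,203), so it is the right one. The rack's deck corners sit at about (134.5,196), (209.5,191), (215,321) and (136.6,326.6). Next I fit the rack pose from both cameras.

```bash
python3 - <<'E'
from h import *
sc=grab_frame('scene')
save(cv2.resize(sc[195:290,385:530],None,fx=5,fy=5,interpolation=cv2.INTER_CUBIC),'rack2.png')
o=np.array([120,180]);
pc=[(55,62),(340,42),(361,535),(63,557)]
W=np.array([atz('top',np.array(p)/3.8+o,.009)[:2] for p in pc]);print(W)
for i in range(4):
    d=W[(i+1)%4]-W[i]; print(np.linalg.norm(d),np.degrees(np.arctan2(d[1],d[0])))
x=((W[0]-W[3])+(W[1]-W[2]));x/=np.linalg.norm(x); c=W.mean(0); print('yaw',np.degrees(np.arctan2(x[1],x[0])),'origin',c+x*0.0825)
# rails inner top edges z=.033: straight part
for p in [(78,70),(82,320),(312,70),(321,300),(70,340),(330,310)]: print(p,atz('top',np.array(p)/3.8+o,.033)[:2])
for p in [(105,108),(118,108),(96,270),(118,272),(100,344),(123,342)]: print('catch',p,atz('top',np.array(p)/3.8+o,.038)[:2])
E
```

```text
[[0.68848165 0.36763871]
 [0.69388496 0.17819184]
 [0.36883756 0.16651669]
 [0.36215522 0.35611594]]
0.18952391241039546 -88.36628153332015
0.3252570034664353 -177.94291687965068
0.18971697141434896 92.01852910885812
0.3265298038787789 2.022306977345461
yaw 2.039661093656811 origin [0.61078758 0.27005207]
(78, 70) [0.67500893 0.34505781]
(82, 320) [0.50972071 0.33926823]
(312, 70) [0.66829083 0.19221208]
(321, 300) [0.51639866 0.18670672]
(70, 340) [0.49713773 0.34673585]
(330, 310) [0.5097144  0.18100706]
catch (105, 108) [0.64719633 0.3254497 ]
catch (118, 108) [0.64682612 0.31698939]
catch (96, 270) [0.54072403 0.32939117]
catch (118, 272) [0.53884419 0.31526509]
catch (100, 344) [0.49290763 0.32607663]
catch (123, 342) [0.4935996  0.31144462]
```

View pics/rack2.png

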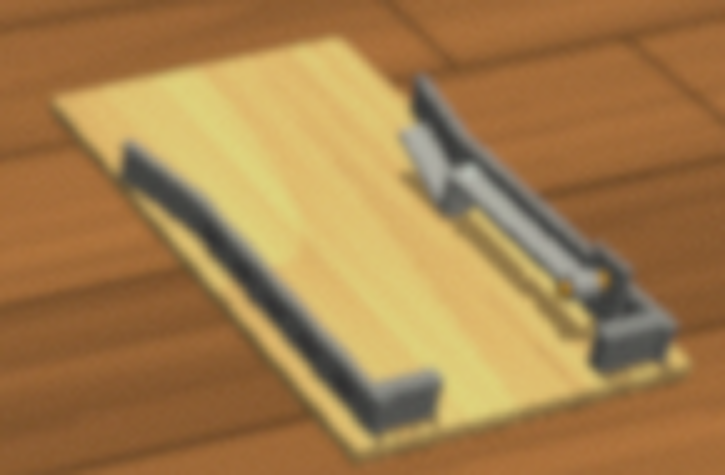

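Rack pose: origin ≈ (0.611,0.270), yaw ≈ +2.0°. The deck measures 325 mm as stated. Collar: ≈ (0.635,−0.225), yaw ≈ −23.3°, with sides of 113 and 140 mm. First I turn the tool, then travel above the collar.

Emit:
{"method": "carry_out", "body": {
  "deltas": [1, 0, 0, 0, -6.65, 1, 0, 0, 0, -6.65, 1, 0, 0, 0, -6.65, 1, 0, 0, 0, -6.65, 1, 0, 0, 0, -6.65, 1, 0, 0, 0, -6.65, 1, 0, 0, 0, -6.65, 1, 0, 0, 0, -6.65, 1, 1, -1.8, 0, 0, 1, 1.8, -3.4, 0, 0, 1, 1.8, -3.4, 0, 0, 1, 1.8, -3.4, 0, 0, 1, 1.8, -3.4, 0, 0, 1, 1.8, -3.4, 0, 0, 1, 1.8, -3.4, 0, 0, 1, 1.8, -3.4, 0, 0, 1, 1.8, -3.4, 0, 0, 1, 1.8, -3.4, 0, 0, 1, 1.8, -3.4, 0, 0, 1, 1.8, -3.4, 0, 0],
  "newtons": 50
}}

```text
clock: 2.32
position: [0.494, -0.3276, 0.2315]
tool_rot: [3.141, -0.0, -0.405]
force: [0.7, -1.0, 0.0]
grip_width: 0.0854
```

```bash
cat >> h.py <<'E'
def delta(target,yaw_deg):
    s=status.observe(); p=s['position']; y=s['tool_rot'][2]; d=np.array(target)-p
    print('t',round(s['clock'],2),'pos',np.round(p,4),'rot',np.round(np.degrees(s['tool_rot']),2),'w',round(s['grip_width'],4),'F',np.round(s['force'],1))
    for nm,yy in(('now',y),('tgt',np.radians(yaw_deg))):
        c,si=np.cos(yy),np.sin(yy)
        print(nm,'cm',np.round(100*np.array([d[0]*c+d[1]*si,d[0]*si-d[1]*c,-d[2]]),2))
    print('turn',np.round(-((yaw_deg-np.degrees(y)+180)%360-180),2))
E
python3 -c "
from h import *
delta([.635,-.225,.031],-23.3)"
```

```text
t 2.32 pos [ 0.494  -0.3276  0.2315] rot [ 1.7999e+02 -2.0000e-02 -2.3190e+01] w 0.0854 F [ 0.7 -1.   0. ]
now cm [  8.92 -14.99  20.05]
tgt cm [  8.9  -15.    20.05]
turn 0.11
```

Emit:
{"method": "carry_out", "body": {
  "deltas": [1, 1.78, -3, 0, 0, 1, 1.78, -3, 0, 0, 1, 1.78, -3, 0, 0, 1, 1.78, -3, 0, 0, 1, 1.78, -3, 0, 0, 1, 0, 0, 3, 0, 1, 0, 0, 3, 0, 1, 0, 0, 3, 0, 1, 0, 0, 2, 0, 1, 0, 0, 0, 0, 1, 0, 0, 0, 0, 1, 0, 0, 0, 0]
}}

```text
clock: 3.32
position: [0.6343, -0.2262, 0.1229]
tool_rot: [-3.141, -0.002, -0.405]
force: [0.2, 0.2, 0.9]
grip_width: 0.0852
```

```bash
python3 -c "
from h import *
delta([.635,-.225,.031],-23.3)
t=grab_frame('top');s=grab_frame('scene')
save(np.hstack([cv2.resize(t[140:260,300:440],(400,343)),cv2.resize(s[200:340,220:350],(372,343)) if 0 else cv2.resize(s[200:320,220:350],(372,343))]),'g1.png')"
```

```text
t 3.32 pos [ 0.6343 -0.2262  0.1229] rot [-1.7998e+02 -1.0000e-01 -2.3180e+01] w 0.0852 F [0.2 0.2 0.9]
now cm [ 0.01 -0.14  9.19]
tgt cm [ 0.01 -0.14  9.19]
turn 0.12
```

View pics/g1.png

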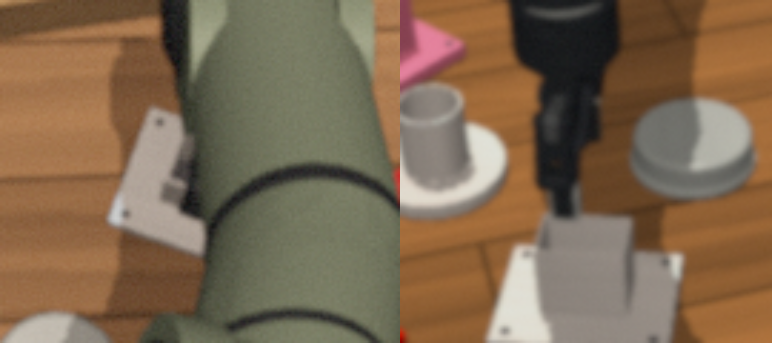

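```bash
python3 -c "
from h import *
P=[[.6343,-.2262,.123],[.6343,-.2262,.08],[.635,-.225,.08]]
q=proj('scene',P); print(q, (q-[220,200])*[372/130,343/120]+[400,0])
a=np.radians(-23.3)
ux=np.array([np.cos(a),np.sin(a)]);uy=np.array([-ux[1],ux[0]])
c=np.array([.635,-.225])
T=[list(c+sx*.0225*ux+sy*.035*uy)+[.08] for sx,sy in((1,1),(1,-1),(-1,-1),(-1,1))]
F=[list(c+sx*.055*ux+sy*.07*uy)+[.015] for sx,sy in((1,1),(1,-1),(-1,-1),(-1,1))]
for cam,im in(('top','top0'),('scene','scene0')):
    i=cv2.imread('pics/'+im+'.png'); big=cv2.resize(i,None,fx=4,fy=4,interpolation=cv2.INTER_CUBIC)
    for Q in(T,F): cv2.polylines(big,[np.int32(proj(cam,Q)*4+1.5)],True,(0,0,255),1)
    m=proj(cam,[[.635,-.225,.04]])[0]*4; x,y=int(m[0]),int(m[1]); cv2.imwrite('pics/ov_%s.png'%cam,big[y-190:y+190,x-200:x+200])
a=cv2.imread('pics/ov_top.png');b=cv2.imread('pics/ov_scene.png');cv2.imwrite('pics/ov.png',np.hstack([a,b]))
"
```

```text
[[282.50890912 266.80071011]
 [283.71292505 281.85715083]
 [284.31850231 281.94689629]] [[578.87164763 190.93869639]
 [582.31698554 233.97502278]
 [584.04986814 234.23154523]]
```

View pics/ov.png

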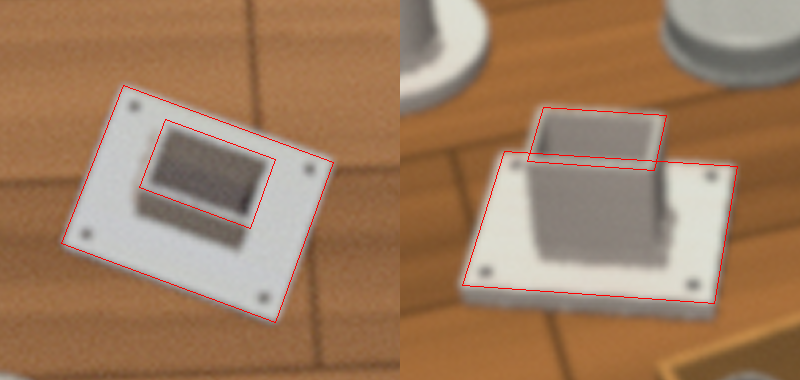

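The overlay fits both views within about 1–2 mm. Descend and grip.

Emit:
{"method": "carry_out", "body": {
  "deltas": [1, 0, -0.1, 2, 0, 1, 0, 0, 2, 0, 1, 0, 0, 2, 0, 1, 0, 0, 2, 0, 1, 0, 0, 1.1, 0, 1, 0, 0, 0, 0, 1, 0, 0, 0, 0, -1, 0, 0, 0, 0, -1, 0, 0, 0, 0, -1, 0, 0, 0, 0, -1, 0, 0, 0, 0, -1, 0, 0, 0, 0, -1, 0, 0, 0, 0, -1, 0, 0, 0, 0, -1, 0, 0, 0, 0, -1, 0, 0, 0, 0],
  "newtons": 50
}}

```text
clock: 4.75
position: [0.6345, -0.2254, 0.0314]
tool_rot: [-3.142, -0.002, -0.405]
force: [-1.8, -0.5, 7.7]
grip_width: 0.0444
```

Emit:
{"method": "carry_out", "body": {
  "deltas": [-1, 0, 0, -1, 0, -1, 0, 0, -2, 0, -1, 0, 0, -3, 0, -1, 0, 0, -3, 0, -1, 0, 0, -3, 0, -1, 0, 0, 0, 0, -1, 0, 0, 0, 0]
}}

```text
clock: 5.33
position: [0.6346, -0.2254, 0.1525]
tool_rot: [-3.141, -0.003, -0.405]
force: [-0.1, 0.2, -4.2]
grip_width: 0.0446
```

```bash
python3 -c "
from h import *
a=np.radians(2.04);c=np.array([.611,.270])-.18*np.array([np.cos(a),np.sin(a)]);print(c)
delta([c[0],c[1],.151],2.04)
s=grab_frame('scene');save(s,'lift.png')"
```

```text
[0.43111408 0.2635925 ]
t 5.33 pos [ 0.6346 -0.2254  0.1525] rot [-179.99   -0.18  -23.18] w 0.0446 F [-0.1  0.2 -4.2]
now cm [-37.96 -36.94   0.15]
tgt cm [-18.59 -49.59   0.15]
turn -25.22
```

View pics/lift.png

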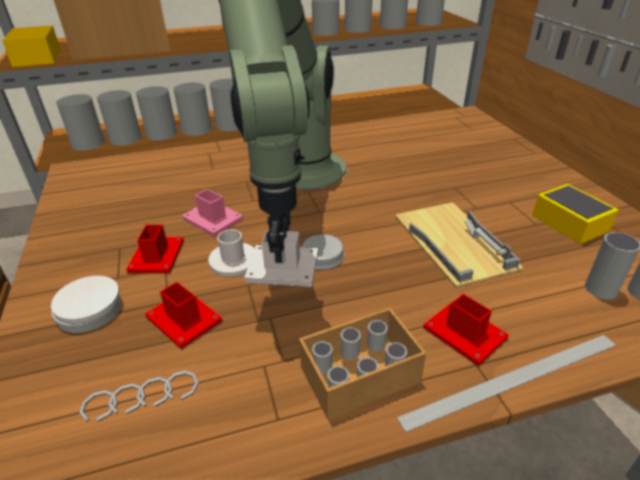

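The scene view shows the collar held level at about (281,262), clear of the neighbours. Turn and carry it to above the mouth.

Emit:
{"method": "carry_out", "body": {
  "deltas": [-1, 0, 0, 0, -6.3, -1, 0, 0, 0, -6.3, -1, 0, 0, 0, -6.3, -1, 0, 0, 0, -6.3, -1, -0.7, -1.8, 0, 0, -1, -1.33, -3.54, 0, 0, -1, -1.33, -3.54, 0, 0, -1, -1.33, -3.54, 0, 0, -1, -1.33, -3.54, 0, 0, -1, -1.33, -3.54, 0, 0, -1, -1.33, -3.54, 0, 0, -1, -1.33, -3.54, 0, 0, -1, -1.33, -3.54, 0, 0, -1, -1.33, -3.54, 0, 0, -1, -1.33, -3.54, 0, 0, -1, -1.33, -3.54, 0, 0, -1, -1.33, -3.54, 0, 0, -1, -1.33, -3.54, 0, 0]
}}

```text
clock: 6.88
position: [0.4356, 0.2474, 0.1494]
tool_rot: [3.141, 0.002, 0.035]
force: [0.6, 0.7, -2.4]
grip_width: 0.0445
```

Emit:
{"method": "carry_out", "body": {
  "deltas": [-1, -0.7, -1.8, 0, 0, -1, 0, 0, 0, 0, -1, 0, 0, 0, 0, -1, 0, 0, 0, 0]
}}

```text
clock: 7.22
position: [0.4294, 0.2633, 0.1496]
tool_rot: [3.14, 0.001, 0.035]
force: [0.6, -0.4, -3.2]
grip_width: 0.0445
```

```bash
python3 -c "
from h import *
a=np.radians(2.04);c=np.array([.611,.270])-.18*np.array([np.cos(a),np.sin(a)]);print(c)
delta([c[0],c[1],.0405],2.04)
t=grab_frame('top');s=grab_frame('scene')
save(np.hstack([cv2.resize(t[160:360,90:290],(400,400)),cv2.resize(s[160:320,360:520],(400,400))]),'m1.png')"
```

```text
[0.43111408 0.2635925 ]
t 7.22 pos [0.4294 0.2633 0.1496] rot [1.7994e+02 7.0000e-02 2.0100e+00] w 0.0445 F [ 0.6 -0.4 -3.2]
now cm [ 0.17 -0.03 10.91]
tgt cm [ 0.17 -0.03 10.91]
turn -0.03
```

View pics/m1.png

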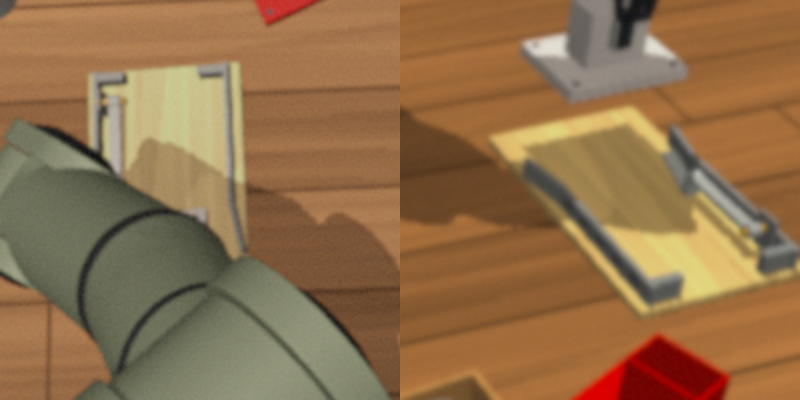

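The top view shows the collar above the mouth, partly hidden by the arm. The scene view shows it level and in line with the rails. Descend, slowly at the end.

Emit:
{"method": "carry_out", "body": {
  "deltas": [-1, 0, 0, 1.5, 0, -1, 0, 0, 2.5, 0, -1, 0, 0, 2.5, 0, -1, 0, 0, 2, 0, -1, 0, 0, 1.2, 0, -1, 0, 0, 0.6, 0, -1, 0, 0, 0, 0, -1, 0, 0, 0, 0]
}}

```text
clock: 7.98
position: [0.43, 0.2642, 0.0479]
tool_rot: [-3.141, -0.0, 0.035]
force: [-0.1, -0.0, -2.9]
grip_width: 0.0446
```

Emit:
{"method": "carry_out", "body": {
  "deltas": [-1, 0, 0, 0.2, 0, -1, 0, 0, 0.2, 0, -1, 0, 0, 0.1, 0, -1, 0, 0, 0, 0, -1, 0, 0, 0, 0]
}}

```text
clock: 8.4
position: [0.4297, 0.2642, 0.0425]
tool_rot: [-3.141, -0.0, 0.035]
force: [-0.1, -0.3, -1.6]
grip_width: 0.0446
```

```bash
python3 -c "
from h import *
a=np.radians(2.04);c=np.array([.611,.270])
delta([c[0],c[1],.0405],2.04)
s=grab_frame('scene')
save(cv2.resize(s[170:290,370:530],(800,600),interpolation=cv2.INTER_CUBIC),'m2.png')"
```

```text
t 8.4 pos [0.4297 0.2642 0.0425] rot [-1.7999e+02 -1.0000e-02  2.0200e+00] w 0.0446 F [-0.1 -0.3 -1.6]
now cm [18.14  0.06  0.2 ]
tgt cm [18.14  0.07  0.2 ]
turn -0.02
```

View pics/m2.png

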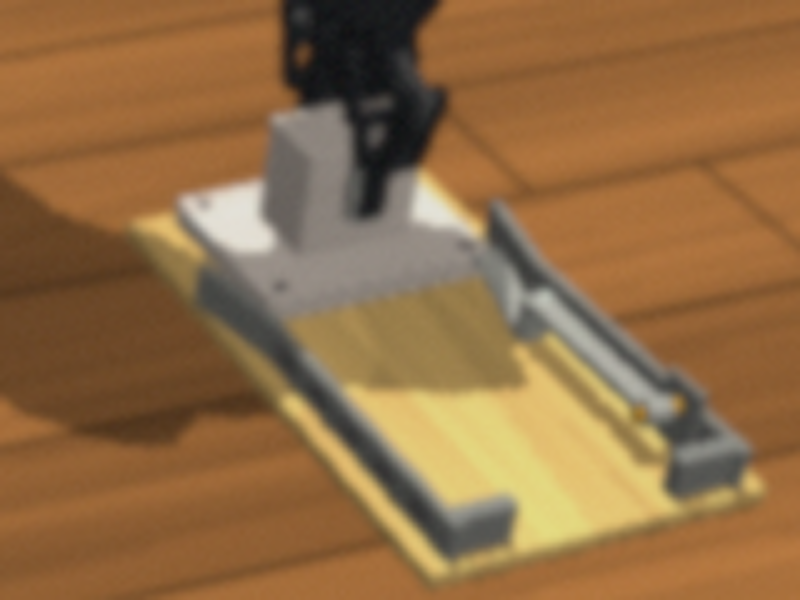

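The collar sits flat in the mouth in front of the catch ramp, with its front edge at about (380,300) in the crop. I lower the last couple of mm until the force shows contact.

Emit:
{"method": "carry_out", "body": {
  "deltas": [-1, 0, 0, 0.1, 0, -1, 0, 0, 0.1, 0, -1, 0, 0, 0, 0, -1, 0, 0, 0, 0]
}}

```text
clock: 8.78
position: [0.4297, 0.2642, 0.0404]
tool_rot: [-3.142, -0.0, 0.035]
force: [-0.6, -0.3, 2.9]
grip_width: 0.0446
```

On the deck, pressing about 6 N. Start sliding.

Emit:
{"method": "carry_out", "body": {
  "deltas": [-1, 0.5, 0.02, 0, 0, -1, 0.8, 0.02, 0, 0, -1, 0.8, 0.02, 0, 0, -1, 0.8, 0, 0, 0, -1, 0.8, 0, 0, 0, -1, 0.8, 0, 0, 0, -1, 0.8, 0, 0, 0, -1, 0.8, 0, 0, 0, -1, 0, 0, 0, 0, -1, 0, 0, 0, 0]
}}

```text
clock: 9.62
position: [0.4916, 0.2658, 0.0404]
tool_rot: [-3.141, -0.001, 0.035]
force: [3.9, 1.3, 2.1]
grip_width: 0.0447
```

```bash
python3 -c "
from h import *
delta([.611,.270,.0405],2.04)
s=grab_frame('scene')
save(cv2.resize(s[170:290,370:530],(800,600),interpolation=cv2.INTER_CUBIC),'m3.png')"
```

```text
t 9.62 pos [0.4916 0.2658 0.0404] rot [-1.7996e+02 -7.0000e-02  1.9800e+00] w 0.0447 F [3.9 1.3 2.1]
now cm [ 1.194e+01 -0.000e+00 -1.000e-02]
tgt cm [ 1.194e+01  1.000e-02 -1.000e-02]
turn -0.06
```

View pics/m3.png

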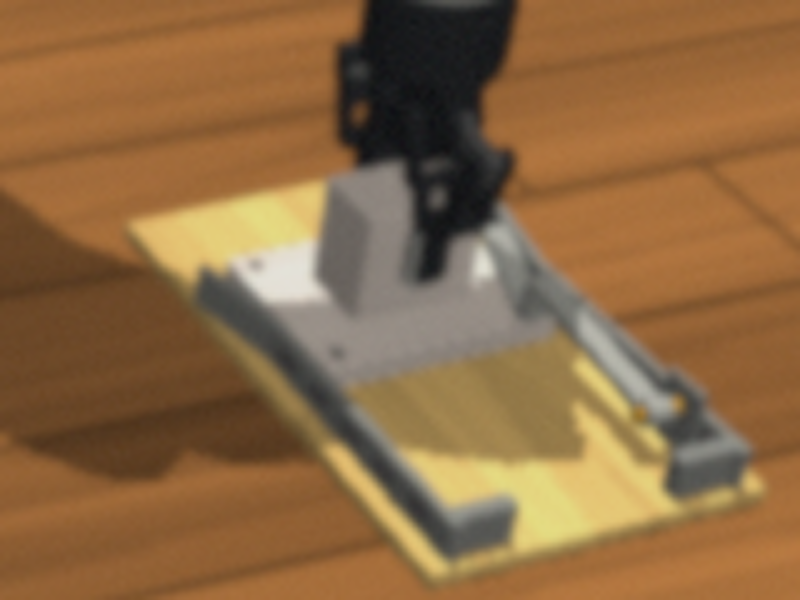

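The catch is lifted and riding on the flange, and the collar is between the rails. Continue.

Emit:
{"method": "carry_out", "body": {
  "deltas": [-1, 0.8, 0, 0, 0, -1, 0.8, 0, 0, 0, -1, 0.8, 0, 0, 0, -1, 0.8, 0, 0, 0, -1, 0.8, 0, 0, 0, -1, 0.8, 0, 0, 0, -1, 0.8, 0, 0, 0, -1, 0.8, 0, 0, 0, -1, 0.8, 0, 0, 0, -1, 0.8, 0, 0, 0, -1, 0.8, 0, 0, 0, -1, 0.8, 0, 0, 0, -1, 0.8, 0, 0, 0, -1, 0.8, 0, 0, 0, -1, 0.6, 0, 0, 0, -1, 0.1, 0, 0, 0, -1, 0, 0, 0, 0, -1, 0, 0, 0, 0]
}}

```text
clock: 11.17
position: [0.6095, 0.2702, 0.0405]
tool_rot: [-3.141, -0.0, 0.036]
force: [-0.2, 0.7, 4.5]
grip_width: 0.0447
```

```bash
python3 -c "
from h import *
delta([.611,.270,.0405],2.04)
s=grab_frame('scene')
save(cv2.resize(s[170:290,370:530],(800,600),interpolation=cv2.INTER_CUBIC),'m4.png')"
```

```text
t 11.17 pos [0.6095 0.2702 0.0405] rot [-1.7998e+02 -1.0000e-02  2.0400e+00] w 0.0447 F [-0.2  0.7  4.5]
now cm [ 0.15  0.03 -0.  ]
tgt cm [ 0.15  0.03 -0.  ]
turn 0.0
```

View pics/m4.png

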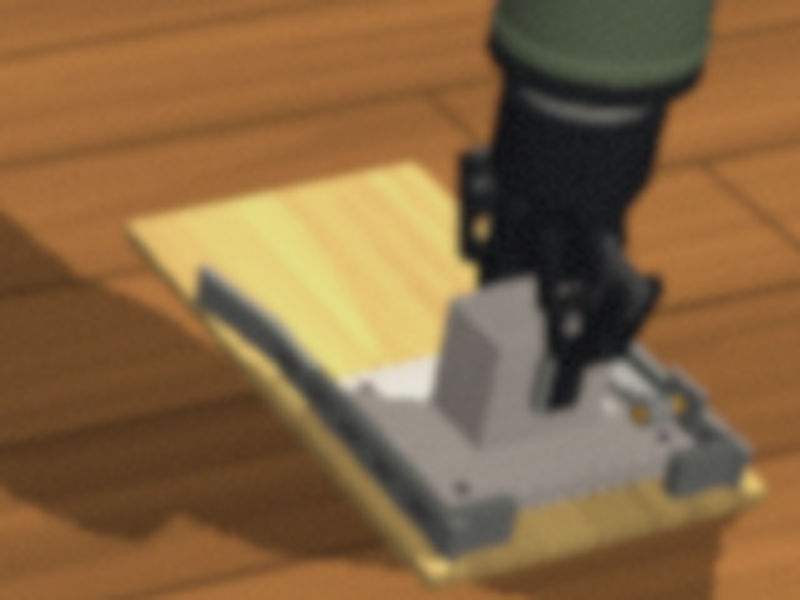

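Nearly seated: the front edge is by the stops at about (480,510) and (690,460) in the crop. Push about 2.5 mm more, release, rise straight up and look.

Emit:
{"method": "carry_out", "body": {
  "deltas": [-1, 0.15, 0, 0, 0, -1, 0.1, 0, 0, 0, -1, 0, 0, 0, 0, -1, 0, 0, 0, 0]
}}

```text
clock: 11.55
position: [0.6113, 0.2703, 0.0405]
tool_rot: [3.142, 0.001, 0.036]
force: [-6.6, -0.4, 9.5]
grip_width: 0.0448
```

Emit:
{"method": "carry_out", "body": {
  "deltas": [1, 0, 0, -0.1, 0, 1, 0, 0, 0, 0, 1, 0, 0, 0, 0, 1, 0, 0, 0, 0, 1, 0, 0, 0, 0, 1, 0, 0, 0, 0, 1, 0, 0, 0, 0, 1, 0, 0, 0, 0]
}}

```text
clock: 12.22
position: [0.6121, 0.27, 0.0413]
tool_rot: [3.142, 0.0, 0.035]
force: [0.3, -0.6, -0.1]
grip_width: 0.0855
```

Emit:
{"method": "carry_out", "body": {
  "deltas": [1, 0, 0, -1.5, 0, 1, 0, 0, -2.5, 0, 1, 0, 0, -3, 0, 1, 0, 0, -3, 0, 1, 0, 0, -3, 0, 1, 0, 0, -3, 0, 1, 0, 2, -2, 0, 1, 0, 3.5, 0, 0, 1, 0, 3.5, 0, 0, 1, 0, 3.5, 0, 0, 1, 0, 3.5, 0, 0, 1, 0, 3.5, 0, 0, 1, 0, 3.5, 0, 0, 1, 0, 3.5, 0, 0, 1, 0, 3, 0, 0, 1, 0, 0, 0, 0, 1, 0, 0, 0, 0]
}}

```text
clock: 13.63
position: [0.6224, -0.0267, 0.2223]
tool_rot: [3.141, -0.001, 0.032]
force: [0.8, 0.5, 0.7]
grip_width: 0.0853
```

```bash
python3 -c "
from h import *
s=grab_frame('scene');t=grab_frame('top')
save(cv2.resize(s[190:290,385:530],(800,552),interpolation=cv2.INTER_CUBIC),'f1.png')
save(cv2.resize(t[180:335,120:230],None,fx=3.8,fy=3.8,interpolation=cv2.INTER_CUBIC),'f2.png'); save(t,'f3.png')
for c in('scene','top'):
  print(c,[(np.round(m['xy'],1),round(m['p'],2)) for m in mark_of(c,'catch_heel')])
  print(c,[(np.round(m['xy'],1),round(m['p'],2),np.round(atz(c,m['xy'],.049),4)) for m in mark_of(c,'flange_mid')])
a=np.radians(2.04);ux=np.array([np.cos(a),np.sin(a)]);uy=np.array([-ux[1],ux[0]]);o=np.array([.611,.27])
for c in('scene','top'): print('heel rest exp',proj(c,[list(o-.066*ux+.056*uy)+[.012]]))
"
```

```text
scene [(array([475.6, 235.5]), 0.46)]
scene [(array([467.9, 321.9]), 0.88, array([0.8378, 0.1139, 0.049 ])), (array([212.2, 206.2]), 0.84, array([ 0.2202, -0.3386,  0.049 ])), (array([183.1, 305.7]), 0.81, array([ 0.6079, -0.4464,  0.049 ])), (array([153. , 243.6]), 0.78, array([ 0.3528, -0.5041,  0.049 ])), (array([475.9, 239.2]), 0.57, array([0.5913, 0.2848, 0.049 ]))]
top [(array([150.8, 254.6]), 0.91)]
top [(array([498.1, 318.6]), 0.92, array([ 0.3419, -0.5035,  0.049 ])), (array([228.7, 134.3]), 0.8, array([0.827 , 0.1229, 0.049 ])), (array([431.3, 376.5]), 0.76, array([ 0.2163, -0.3358,  0.049 ])), (array([468.3, 214.1]), 0.66, array([ 0.5974, -0.4558,  0.049 ]))]
heel rest exp [[476.4294821  237.47402394]]
heel rest exp [[150.56717147 252.09180629]]
```

View pics/f1.png

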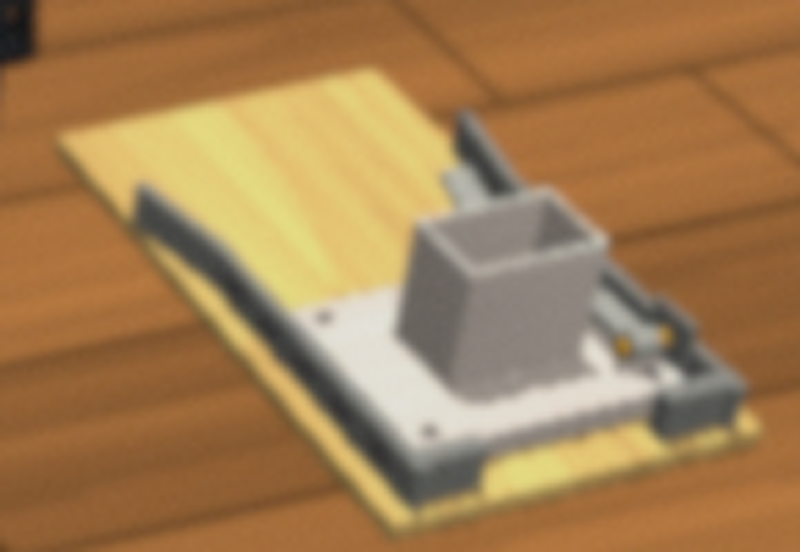

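View pics/f2.png

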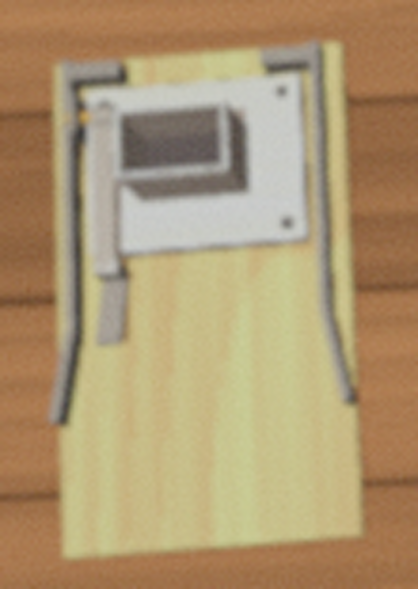

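Both views show the collar flat between rails and stops. The catch ramp tip is at scene (467.5,221), the same as before the insertion. A numeric check follows.

```bash
python3 -c "
from h import *
a=np.radians(2.04);R=np.array([[np.cos(a),np.sin(a)],[-np.sin(a),np.cos(a)]]);o=np.array([.611,.27])
for p in [(307,239),(302,76),(125,252),(130,88)]:
  print('flange',p,np.round(R@(atz('top',np.array(p)/3.8+[120,180],.024)[:2]-o),4))
A=cv2.imread('pics/scene0.png')[210:232,460:472].astype(int);s=grab_frame('scene');save(s,'f4.png')
B=s[210:232,460:472,::-1].astype(int);print('tip diff',np.abs(A-B).mean())
for dy in range(-4,5):
  C=s[210+dy:232+dy,460:472,::-1].astype(int);print(dy,round(np.abs(A-C).mean(),1),end='; ')
t=grab_frame('top');A=cv2.imread('pics/top0.png').astype(int)[250:275,144:155]
for dy in range(-3,4):
  print(dy,round(np.abs(A-t[250+dy:275+dy,144:155,::-1]).mean(),1),end='; ')
print(status.observe()['clock'],status.observe()['force'])
"
```

```text
flange (307, 239) [-0.0552 -0.0708]
flange (302, 76) [ 0.0537 -0.0715]
flange (125, 252) [-0.0547  0.0468]
flange (130, 88) [0.0545 0.0413]
tip diff 8.717171717171718
-4 26.3; -3 21.9; -2 16.6; -1 11.1; 0 8.7; 1 13.6; 2 19.6; 3 25.0; 4 29.7; -3 12.0; -2 9.6; -1 6.4; 0 3.4; 1 6.0; 2 8.9; 3 10.4; 14.0333 [-0.01291878  0.34960603  0.49875285]
```

The collar's middle is at x ≈ −0.5 mm and y ≈ −1 mm. The catch image matches its rest image at zero shift in both views. Handing in.

```bash
python3 -c "
from h import *
print(job.job_done())"
```

```text
the job is handed in; nothing more can be done
None
```

The grey oblong-flange collar is lying flat in the rack bay with the catch down behind it. I gripped it across its 45 mm tube and set it on the deck in front of the catch. I then slid it in so its own front edge lifted the catch, released it, and moved the arm away. The job was handed in at about 14 s on the robot's clock.

- **Collar position:** the last check put its middle within about 1 mm of the seat (x ≈ −0.5 mm, y ≈ −1 mm), with the flange parallel to the bay.
- **Catch:** its image matched the rest picture at zero shift in both cameras. The heel itself is hidden behind the tube in the scene view, so "fully down" there rests on the ramp tip and the top view.
- **Contact:** the gripper is open and well clear, and the force reads about 0. The highest force reading at the end of any move was about 12 N.
- **Disagreements:**
  - The `flange_mid` network did not find the seated collar in the top view, and in the scene view its mark was about 25 mm off with low confidence (0.57). I relied on the measured flange edges instead.
  - The catch-heel marks agreed with the rest position to within 2–3 pixels.

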